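# Bump-test the belt sander after a belt change

### The job

A new belt has just been fitted, so bump-test the sander: switch on the dust extractor with the green button on the blue switch box, then start the red sander with the green button on its own switch, and then stop it again with the red button there, leaving the extractor on. Press each button lightly with a fingertip until it is fully in. Pick nothing up, and leave the loose things on the bench where they lie.

Things in the scene. Friction and masses are not known exactly. Their poses are not given: they have to be found in the camera images.
- extractor_switch: blue switch box of the dust extractor, 130 x 85 x 60 mm, fixed to the bench with its face up; origin under its centre on the bench, z up. Its two buttons lie 54 mm apart on its x axis: green at x = -27 mm, red at +27 mm. Grey bezels 39 mm wide and 3 mm high surround them.
- extractor_green_cap (a point): 28 mm round green push button on the blue box: extractor on; the point is the middle of its flat top, and its z axis points out of the button, so pressing goes along -z. Out (as at the start) its top is 17 mm above the box face (77 mm above the bench), in 10 mm.
- extractor_red_cap (a point): 28 mm round red push button on the blue box: extractor off; the point is the middle of its flat top, and its z axis points out of the button, so pressing goes along -z. At the start it is in, 10 mm above the box face; out it is 17 mm.
- extractor_green (a joint): stroke of the extractor's green button: 0 = out (extractor off, the start), 0.007 m = fully in (on). Interlocked: pushing one button in drives the other out equally, and both stay where left (no spring return). Steady resistance of 3 to 4 N over the 7 mm stroke. The cap rides on a spring of 5 N/mm: it gives about 0.7 mm before the button moves, and up to 5 mm in all after the stroke ends.
- sander: red belt and disc sander fixed on the bench, base 420 x 250 mm, brown belt 480 x 102 mm, its top 255 mm high. Origin on the bench below the middle of its switch face, x along the belt, z up. The face (yellow, 130 x 85 mm, 85 mm up) slopes 0.4 rad from level towards -y; green is at x = -27, red at +27 mm. Belt side frame at y = +140; disc table, 195 mm high, from x = +195 mm. Belt and disc do not turn.
- sander_green_cap (a point): 28 mm round green push button on the sander's switch: sander on; the point is the middle of its flat top, and its z axis points out of the button, so pressing goes along -z. Out (as at the start) its top is 17 mm off the sloping face, in 10 mm.
- sander_red_cap (a point): 28 mm round red push button on the sander's switch: sander off; the point is the middle of its flat top, and its z axis points out of the button, so pressing goes along -z. At the start it is in, 10 mm off the sloping face and 54 mm from the green one; once the green button has been pressed it stands out 17 mm.
- sander_green (a joint): stroke of the sander's green button: 0 = out (sander off, the start; red button in), 0.007 m = fully in (on; red button out). Interlocked: pushing one button in drives the other out equally, and both stay where left (no spring return). Steady resistance of 3 to 4 N over the 7 mm stroke. The cap rides on a spring of 5 N/mm: it gives about 0.7 mm before the button moves, and up to 5 mm in all after the stroke ends.
- hex_blank: loose pale wooden hexagon, 90 mm across flats, 12 mm thick, lying flat; origin under its centre. A bystander.
- cleaning_stick: loose amber rubber belt-cleaning stick, 200 x 36 x 36 mm, long along its x; origin under its centre. A bystander.
- try_square: loose try square lying flat, dark wooden stock 105 x 20 x 16 mm along x, steel blade 22 mm wide reaching 155 mm towards +y near its +x end; origin under the stock's centre. A bystander.
- glue_bottle: loose white glue bottle with an orange cap, 56 mm across, 140 mm high, upright; origin under its centre. A bystander.
Not all that is in view belongs to the job. What is meant by the extractor_switch is not pink, and is the smaller of those in its own colour.

How it is judged:
By the outcome, as a careful person would: the job done as asked, in the order asked, and still so for the second after the job is handed in, with the robot touching nothing.
It also fails if it takes over 48 s, if anything falls off the work surface, if the arm or the gripper's body presses on something with over 40 N, if the wrist force passes 120 N, or if a joint passes its speed limit or range.

### The arm

A 6-joint arm with a two-finger parallel gripper is mounted at the origin on the work surface. World frame = base frame: x ahead of the robot, y to its left, z up, the work surface at z = 0. Lengths are in mm, angles in rad, forces in N, time in s.
With the tool pointing down it reaches from about 275 to 1000 mm from the base axis. Payload 8.4 kg.
Tool frame: the origin (TCP) lies on the centre line of the jaws, within the pads' length; the fingertips stand r.tip_reach ahead of it and the grasp point (between the pads) lies 11 mm behind it (r.tip_reach is the distance from the TCP to the fingertips, in mm); z points along the fingers, y is the line along which they close (so a half turn about z gives the same grasp; the last joint's range is limited). The gripper opens to 85 mm and grips with 20 to 120 N. Pads are 22 mm wide; open, the fingers measure 114 mm over their backs; the gripper's body (76 mm by 85 mm) begins 54 mm behind the grasp point. The pads swing forward as they close: fully open they stand 13 mm farther back than shut.
Start: joints at [-1.289, 0.353, 1.633, -0, 1.155, -0.002], TCP at [175.002, -600.002, 239.281] pointing down, gripper open.
Joint ranges: [-2.63, 2.63], [-0.92, 2.1], [0.06, 2.66], [-1.3, 4.44], [0, 2.69], [-3.02, 3.02]. Speed limits (rad/s): [2.22, 2.22, 2.79, 3.14, 3.14, 3.14].

### API

Orientations are given as [roll, pitch, yaw] about the fixed x, y, z axes, in that order (R = Rz(yaw) Ry(pitch) Rx(roll)).
In Python, from rig import r gives the robot as it stands.
- The arm moves only by the tool carry_out, never from a script. Its argument "targets" is a list of rows, each an object with "dp": the shift along the tool's x, y, z in mm, a list of three; "yaw": the turn about the tool's z in degrees. A call has 1 to 12 rows; each row is the pose to reach, as a shift and turn from the pose commanded when the call began, along the tool's axes at that moment; what a row does not reach only later rows make up. A row lasts 1/8 s, in which the tool goes at most 62.5 mm and 10.7 degrees, less where a joint would pass 70% of its speed; a pose out of reach is approached as far as the arm can. A call with a gripper value outside its range is refused whole. "fingers" is the opening, from -1 (shut) to 1 (fully open), so that 0 is half open, set as the call begins (left out, the last holds). The fingers move at their own pace and stop on an object; "grip_force" is the grip in N (left out, the last holds). Time passes only in rows, so rows that repeat a pose let the fingers close. It gives the time, the measured TCP pose, the force, the opening and the grip force at its end, in the units of the state.
- r.sense(): the state, without advancing time (a new reading comes with each control period).
- r.grab_frame(name): name is "scene" or "top"; returns the picture (420x560x3 uint8, red, green, blue); there is no depth.
- r.get_calibration(name): a dict with "fx", "fy", "cx", "cy" (pixels), "rvec" (rotation vector, rad) and "tvec" (3), from world to camera coordinates, as OpenCV has them. Camera axes: x right, y down, z forward; pixel columns grow to the right and rows downward; lengths in mm; the calibration is good to about 2 mm. A picture is of the moment at which its call begins. get_calibration takes no time and is no camera call.
- r.sign_off(): hands the job in; it is judged then, once.
The state is a dict: "clock": time; "qpos": joint angles; "qvel": joint speeds; "joint_efforts": joint torques, N m; "eef_pos": TCP position; "tcp_rot": TCP orientation; "contact_force": force on the tool from outside, world axes, zero at the start; "wrist_torque": the same for the moment, N m; "opening": opening from 0.0 (shut) to 1.0 (fully open); "grasp_force": force on a finger pad.
Only numpy, scipy, OpenCV 4.12 (cv2) and the standard library are available. Lean on these libraries where they do the work, as an engineer would, in place of code of your own. Each camera call takes 0.05 s, during which the arm holds its last target. There are 200 camera calls.

## Working session

There is one attempt and no reset: what is moved stays moved. The work goes in short steps, Python scripts to look and compute and a tool call to move; the robot and the scene stay as the last step left them, time stands still between calls to the robot, and variables do not carry over. Pictures are saved under pics/ and viewed, at most 10 in all, crops included, and the job is handed in when it is done.

Besides the shell and the picture viewer there is one more tool, called after "Request:" as name(argument=value, ...) on one line, values as JSON. carry_out: Moves the arm, as the interface text tells. Its arguments: {"type":"object","properties":{"targets":{"type":"array","items":{"type":"object","properties":{"dp":{"type":"array","items":{"type":"number"}},"yaw":{"type":"number"}}}},"fingers":{"type":"number"},"grip_force":{"type":"number"}},"required":["targets"]}

```bash
mkdir -p pics; python3 - <<'E'
from rig import r
import cv2
for n in("scene","top"):
    im=r.grab_frame(n); cv2.imwrite(f"pics/{n}0.png",im[:,:,::-1]); print(n,r.get_calibration(n))
print(r.sense(),r.tip_reach)
E
```

```text
scene {'fx': 390.13384676000993, 'fy': 390.13384676000993, 'cx': 284.5485617084316, 'cy': 200.09568538068072, 'rvec': array([ 1.51667226,  1.89656562, -0.91968434]), 'tvec': array([ 237.01685758, -203.88583113, 1551.56505593])}
top {'fx': 427.05808257175244, 'fy': 427.05808257175244, 'cx': 274.0293161920735, 'cy': 211.3982490996008, 'rvec': array([ 2.20030296, -2.16369779,  0.09903912]), 'tvec': array([-134.78257065,  499.99477513, 1205.25017836])}
{'clock': 0.1, 'qpos': array([-1.28943312e+00,  3.53561073e-01,  1.63406918e+00, -3.31275825e-06,
        1.15518772e+00, -2.39974155e-03]), 'qvel': array([ 0.00119664, -0.00021476, -0.00065907, -0.00042941, -0.00103489,
       -0.00099427]), 'joint_efforts': array([ 1.11758523e-03, -6.06357408e+01, -3.42821789e+01,  2.48697899e-05,
        4.01429774e-03,  1.30386999e-05]), 'eef_pos': array([ 174.86444599, -599.60420131,  238.64384377]), 'tcp_rot': array([-3.14036734e+00,  8.86640088e-08,  2.83764292e-01]), 'contact_force': array([1.20441394, 0.05333312, 0.28149155]), 'wrist_torque': array([ 0.01173636,  0.06906005, -0.03777256]), 'grasp_force': 0.0, 'opening': 1.0012484841627092} 8.0
```

View pics/scene0.png

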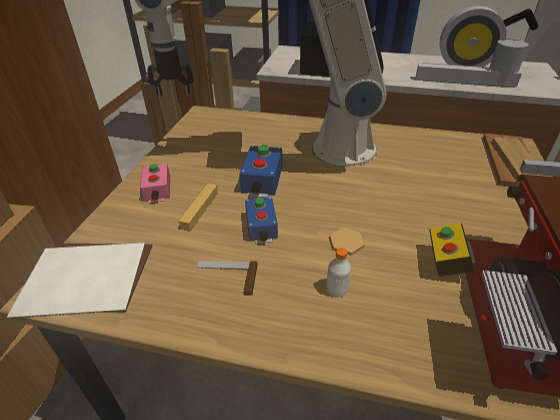

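View pics/top0.png

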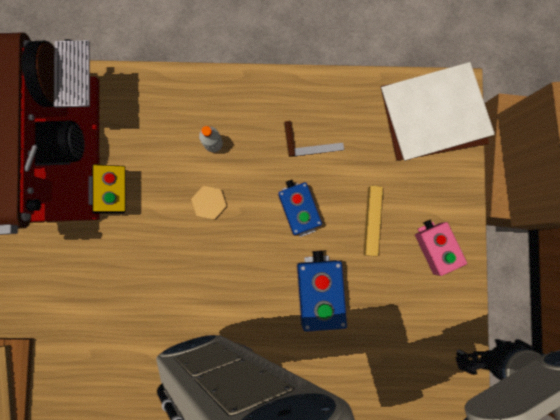

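The top view shows three boxes that could be the extractor switch: a small blue one at (299,208), a larger blue one at (322,295) and a pink one at (441,248). The sander's yellow switch is at (109,189). The scene view shows the same boxes at (261,217), (261,168) and (155,182). I choose the smaller blue box, top (299,208), and will check it in one close crop.

```bash
cat > h.py <<'E'
import numpy as np, cv2
from rig import r
def blobs(im,col):
    h=cv2.cvtColor(im,cv2.COLOR_RGB2HSV)
    if col=='g': m=cv2.inRange(h,(48,110,50),(80,255,255))
    else: m=cv2.inRange(h,(0,190,120),(5,255,255))|cv2.inRange(h,(172,190,120),(180,255,255))
    n,l,s,c=cv2.connectedComponentsWithStats(m)
    return [(c[i].round(1),s[i,4]) for i in range(1,n) if 25<s[i,4]<500]
def near(im,col,p): 
    return min(blobs(im,col),key=lambda b:np.hypot(*(b[0]-p)))
def ray(n,p):
    c=r.get_calibration(n);R=cv2.Rodrigues(c['rvec'])[0];o=-R.T@c['tvec']
    return o,R.T@np.array([(p[0]-c['cx'])/c['fx'],(p[1]-c['cy'])/c['fy'],1])
def plane(n,p,z):
    o,d=ray(n,p);return o+d*(z-o[2])/d[2]
def tri(p,q):
    o,d=ray('top',p);u,e=ray('scene',q)
    t=np.linalg.lstsq(np.c_[d,-e],u-o,rcond=None)[0]
    a,b=o+d*t[0],u+e*t[1];return (a+b)/2,np.linalg.norm(a-b)
E
python3 - <<'E'
from h import *
T=cv2.imread('pics/top0.png')[:,:,::-1].copy();S=cv2.imread('pics/scene0.png')[:,:,::-1].copy()
for nm,c,p,q,z in [('exG','g',(304,217),(260,203),77),('exR','r',(297,199),(261,216),70),('bigG','g',(324,311),(263,151),77),('bigR','r',(322,283),(259,163),70),('saG','g',(110,198),(447,232),107),('saR','r',(110,179),(450,247),107)]:
    a=near(T,c,p);b=near(S,c,q);X,e=tri(a[0],b[0])
    print(nm,a,b,'tri',X.round(1),e.round(1),'plane',plane('top',a[0],z).round(1),plane('scene',b[0],z).round(1))
for p in[(93,165),(125,165),(125,211),(93,211)]:print('face',plane('top',p,85).round())
print('bottle',plane('top',(207,131),140).round(),'hex',plane('top',(209,203),12).round())
a=cv2.resize(T[160:260,240:360],None,fx=3.2,fy=3.2,interpolation=2);b=cv2.resize(T[130:230,60:180],None,fx=3.2,fy=3.2,interpolation=2)
cv2.imwrite('pics/crop.png',np.hstack([a,b])[:,:,::-1])
E
```

```text
exG (array([303.7, 216.4]), np.int32(81)) (array([259.2, 202.1]), np.int32(59)) tri [ 485.7 -209.    73.1] 2.3 plane [ 485.2 -207.6   77. ] [ 490.6 -208.6   77. ]
exR (array([296.7, 198.4]), np.int32(62)) (array([261.1, 214.6]), np.int32(42)) tri [ 535.6 -189.3   69. ] 2.2 plane [ 535.3 -188.2   70. ] [ 536.9 -190.1   70. ]
bigG (array([324.5, 311. ]), np.int32(182)) (array([263. , 149.6]), np.int32(88)) tri [ 234.5 -264.6  100.5] 2.7 plane [ 230.8 -266.3   77. ] [ 197.2 -277.2   77. ]
bigR (array([321.8, 281.9]), np.int32(146)) (array([259.2, 162.3]), np.int32(53)) tri [ 310.1 -257.3   97. ] 2.5 plane [ 307.7 -259.3   70. ] [ 270.3 -271.    70. ]
saG (array([109.3, 197.2]), np.int32(97)) (array([446.6, 230.8]), np.int32(71)) tri [526.4 317.5  99.1] 0.4 plane [525.5 314.7 107. ] [535.8 314.6 107. ]
saR (array([108.8, 177.6]), np.int32(74)) (array([449.7, 246.6]), np.int32(65)) tri [580.3 322.2  94.4] 2.2 plane [578.3 318.6 107. ] [594.5 316.7 107. ]
face [616. 372.  85.]
face [617. 284.  85.]
face [491. 279.  85.]
face [490. 365.  85.]
bottle [702.  54. 140.] hex [524.  62.  12.]
```

View pics/crop.png

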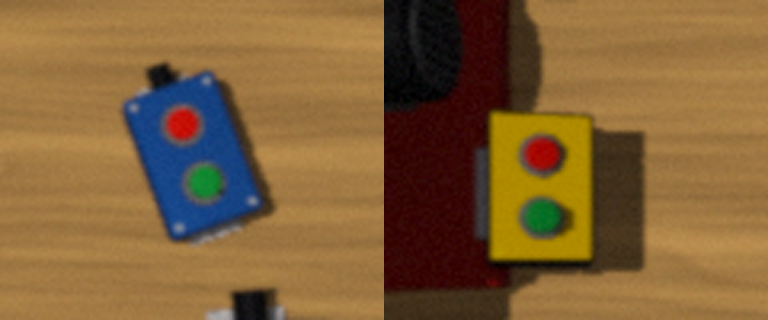

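The crop confirms the choice. On the small blue box the red button is at (297,199) and the green at (304,217). They are 54 mm apart at about 73 mm height, as given, while the other blue box's buttons are 76 mm apart. The yellow sander switch is also clear, and its heights of 99 and 94 mm fit. I'll shut the fingers, turn the tool to world yaw 90°, and go above the extractor's green button.

Request:
carry_out(targets=[{"dp": [40, -28, 0], "yaw": -9}, {"dp": [80, -57, 0], "yaw": -18}, {"dp": [122, -87, 0], "yaw": -27}, {"dp": [163, -116, 10], "yaw": -36}, {"dp": [204, -145, 20], "yaw": -45}, {"dp": [245, -174, 40], "yaw": -54}, {"dp": [286, -203, 60], "yaw": -63}, {"dp": [330, -234, 80], "yaw": -73.7}, {"dp": [370, -262, 100], "yaw": -73.7}, {"dp": [408, -289, 109], "yaw": -73.7}, {"dp": [408, -289, 109], "yaw": -73.7}, {"dp": [408, -289, 109], "yaw": -73.7}], fingers=-1, grip_force=20)

```text
clock: 1.6
eef_pos: [485.4, -208.3, 130.1]
tcp_rot: [-3.141, -0.0, 1.571]
contact_force: [-0.5, -0.1, -0.5]
opening: -0.0
grasp_force: 0.0
```

```bash
python3 - <<'E'
from h import *
T=r.grab_frame('top');S=r.grab_frame('scene')
print(blobs(T,'g'),blobs(S,'g'))
c=lambda im,x,y:cv2.resize(im[y:y+120,x:x+120],None,fx=3.3,fy=3.3,interpolation=2)
cv2.imwrite('pics/n1.png',np.hstack([c(T,240,150),c(S,200,130)])[:,:,::-1])
E
```

```text
[(array([109.2, 197.2]), np.int32(94)), (array([449.9, 257.4]), np.int32(82)), (array([326.5, 312. ]), np.int32(83))] [(array([153.3, 167.1]), np.int32(46)), (array([259.3, 202.3]), np.int32(58)), (array([446.6, 230.9]), np.int32(71))]
```

View pics/n1.png

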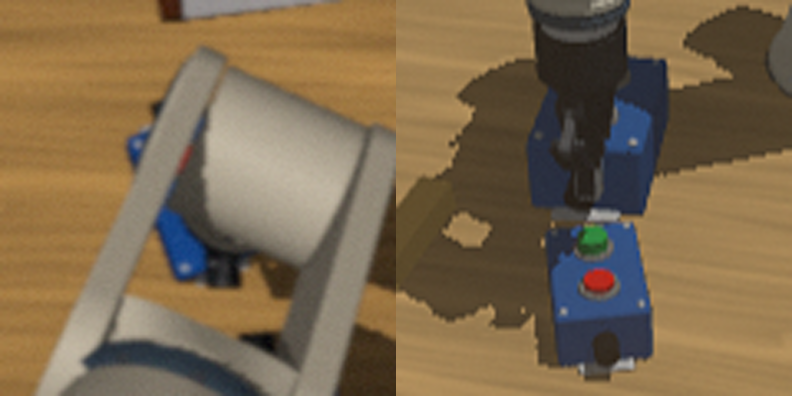

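The arm hides the box in the top view. In the scene view the shut fingertips (crop 588,200) hang directly above the green cap (crop 594,240). Descending.

Request:
carry_out(targets=[{"dp": [0, 0, 20]}, {"dp": [0, 0, 38]}, {"dp": [0, 0, 43]}, {"dp": [0, 0, 47]}, {"dp": [0, 0, 47]}, {"dp": [0, 0, 47]}])

```text
schema error: expected keys dp, yaw
```

Request:
carry_out(targets=[{"dp": [0, 0, 20], "yaw": 0}, {"dp": [0, 0, 38], "yaw": 0}, {"dp": [0, 0, 43], "yaw": 0}, {"dp": [0, 0, 47], "yaw": 0}, {"dp": [0, 0, 47], "yaw": 0}, {"dp": [0, 0, 47], "yaw": 0}])

```text
clock: 2.45
eef_pos: [486.1, -208.5, 83.8]
tcp_rot: [3.141, 0.0, 1.57]
contact_force: [0.4, -0.4, 0.5]
opening: 0.003
grasp_force: 0.2
```

Request:
carry_out(targets=[{"dp": [0, 0, 1.5], "yaw": 0}, {"dp": [0, 0, 3], "yaw": 0}, {"dp": [0, 0, 3], "yaw": 0}, {"dp": [0, 0, 3], "yaw": 0}])

```text
clock: 2.95
eef_pos: [486.2, -208.5, 80.4]
tcp_rot: [3.141, 0.0, 1.57]
contact_force: [0.8, -1.2, 3.0]
opening: 0.004
grasp_force: 1.5
```

Request:
carry_out(targets=[{"dp": [0, 0, 1.5], "yaw": 0}, {"dp": [0, 0, 3], "yaw": 0}, {"dp": [0, 0, 4], "yaw": 0}, {"dp": [0, 0, 4], "yaw": 0}, {"dp": [0, 0, 4], "yaw": 0}])

```text
clock: 3.58
eef_pos: [486.1, -208.5, 76.6]
tcp_rot: [3.141, 0.0, 1.57]
contact_force: [-0.4, -1.2, 6.7]
opening: -0.001
grasp_force: 3.5
```

Force is rising past the 3–4 N stroke resistance, so I'll go a little further to be sure it is fully in.

Request:
carry_out(targets=[{"dp": [0, 0, 1], "yaw": 0}, {"dp": [0, 0, 2], "yaw": 0}, {"dp": [0, 0, 2], "yaw": 0}, {"dp": [0, 0, 2], "yaw": 0}])

```text
clock: 4.08
eef_pos: [486.2, -208.5, 75.1]
tcp_rot: [3.141, 0.0, 1.57]
contact_force: [-1.7, -0.2, 14.1]
opening: -0.001
grasp_force: 7.0
```

14 N means the stroke has ended. I'll retract and go over to the sander's green button. Because the tool stays vertical, the tip is offset 8 mm downslope so that its edge presses near the middle of the cap.

Request:
carry_out(targets=[{"dp": [0, 0, -40], "yaw": 0}, {"dp": [0, 0, -90], "yaw": 0}, {"dp": [50, 4, -90], "yaw": 0}, {"dp": [105, 8, -90], "yaw": 0}, {"dp": [165, 13, -90], "yaw": 0}, {"dp": [225, 17, -90], "yaw": 0}, {"dp": [285, 22, -90], "yaw": 0}, {"dp": [345, 27, -90], "yaw": 0}, {"dp": [405, 31, -90], "yaw": 0}, {"dp": [465, 36, -90], "yaw": 0}, {"dp": [517, 40, -80], "yaw": 0}, {"dp": [517, 40, -70], "yaw": 0}])

```text
clock: 5.58
eef_pos: [525.4, 311.8, 143.2]
tcp_rot: [-3.141, -0.0, 1.574]
contact_force: [-0.2, -0.1, -0.2]
opening: 0.003
grasp_force: 0.0
```

```bash
python3 - <<'E'
from h import *
T=r.grab_frame('top');S=r.grab_frame('scene')
s=r.sense();print(s['eef_pos'],s['contact_force'])
for c,p,q in (('g',(304,217),(260,203)),('r',(297,199),(261,216))):
    a,b=near(T,c,p),near(S,c,q);print(c,a,b,tri(a[0],b[0]))
c=lambda im,x,y,k:cv2.resize(im[y:y+120,x:x+120],None,fx=k,fy=k,interpolation=2)
cv2.imwrite('pics/n2.png',np.hstack([c(S,390,150,3.3),c(S,200,150,3.3)])[:,:,::-1])
E
```

```text
[524.29767225 307.97956549 142.16615759] [-0.72208637 -0.60253711 -0.19567333]
g (array([303.6, 216.6]), np.int32(79)) (array([259.1, 203. ]), np.int32(45)) (array([ 485.5028553 , -209.2256228 ,   69.33960087]), np.float64(2.7907085151861635))
r (array([297. , 198.1]), np.int32(67)) (array([261.1, 212.8]), np.int32(42)) (array([ 535.61526162, -189.39899064,   75.89460774]), np.float64(1.5444852909784266))
```

View pics/n2.png

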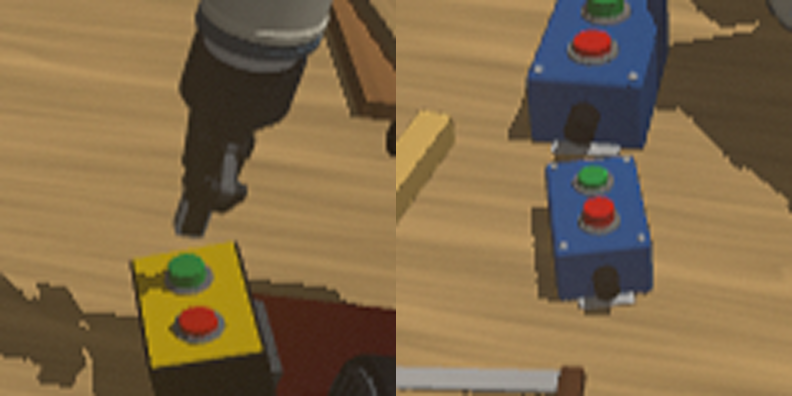

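The extractor is on: green is down at 69 mm and red is up at 76 mm. The right-hand crop shows green flat at (593,178) and red standing at (598,210). On the left, the tip (190,225) hangs over the sander's green cap (187,268). Going down to just above it, then pressing along the cap normal.

Request:
carry_out(targets=[{"dp": [0, 0, 15], "yaw": 0}, {"dp": [0, 0, 28], "yaw": 0}, {"dp": [0, 0, 32], "yaw": 0}, {"dp": [0.8, 0, 34], "yaw": 0}, {"dp": [1.6, 0, 36], "yaw": 0}, {"dp": [2.4, 0, 38], "yaw": 0}, {"dp": [2.4, 0, 38], "yaw": 0}, {"dp": [2.4, 0, 38], "yaw": 0}])

```text
clock: 6.68
eef_pos: [526.2, 311.0, 106.5]
tcp_rot: [3.141, -0.0, 1.57]
contact_force: [0.6, -2.6, 2.1]
opening: -0.005
grasp_force: 1.4
```

Request:
carry_out(targets=[{"dp": [0.8, 0, 2], "yaw": 0}, {"dp": [1.6, 0, 4], "yaw": 0}, {"dp": [1.6, 0, 4], "yaw": 0}, {"dp": [1.6, 0, 4], "yaw": 0}])

```text
clock: 7.18
eef_pos: [526.1, 312.7, 102.3]
tcp_rot: [3.142, -0.0, 1.57]
contact_force: [-0.8, -2.4, 3.0]
opening: 0.001
grasp_force: 1.6
```

Request:
carry_out(targets=[{"dp": [0.8, 0, 2], "yaw": 0}, {"dp": [1.2, 0, 3], "yaw": 0}, {"dp": [1.2, 0, 3], "yaw": 0}, {"dp": [1.2, 0, 3], "yaw": 0}])

```text
clock: 7.68
eef_pos: [526.3, 313.6, 100.1]
tcp_rot: [3.141, 0.0, 1.57]
contact_force: [-2.2, -5.5, 11.7]
opening: 0.001
grasp_force: 6.5
```

13 N along the normal means it's fully in. Retracting and hovering above the red button.

Request:
carry_out(targets=[{"dp": [-4, 0, -10], "yaw": 0}, {"dp": [-4, 0, -45], "yaw": 0}, {"dp": [-3, 30, -45], "yaw": 0}, {"dp": [-3, 54, -45], "yaw": 0}, {"dp": [-3, 54, -45], "yaw": 0}])

```text
clock: 8.3
eef_pos: [581.2, 310.9, 144.2]
tcp_rot: [3.141, -0.001, 1.569]
contact_force: [-0.2, -0.3, -0.4]
opening: 0.0
grasp_force: 0.0
```

```bash
python3 - <<'E'
from h import *
T=r.grab_frame('top');S=r.grab_frame('scene')
print(r.sense()['eef_pos'])
for c,p,q in (('g',(110,198),(447,232)),('r',(110,179),(450,247))):
    a,b=near(T,c,p),near(S,c,q);print(c,a,b,tri(a[0],b[0]),plane('scene',b[0],100.7))
c=lambda im,x,y,k:cv2.resize(im[y:y+120,x:x+120],None,fx=k,fy=k,interpolation=2)
cv2.imwrite('pics/n3.png',np.hstack([c(S,390,150,3.3),c(T,60,120,3.3)])[:,:,::-1])
E
```

```text
[579.26851423 310.69522994 143.78201577]
g (array([109.1, 197.4]), np.int32(90)) (array([259.1, 203. ]), np.int32(45)) (array([601.04355225,  38.04387653, 311.58017291]), np.float64(427.5665506166062)) [ 522.79950818 -198.65049054  100.7       ]
r (array([110. , 178.6]), np.int32(46)) (array([449.6, 245.1]), np.int32(72)) (array([577.39783751, 320.06974603,  96.16563839]), np.float64(1.2815698969138731)) [582.12045853 319.15788144 100.7       ]
```

View pics/n3.png

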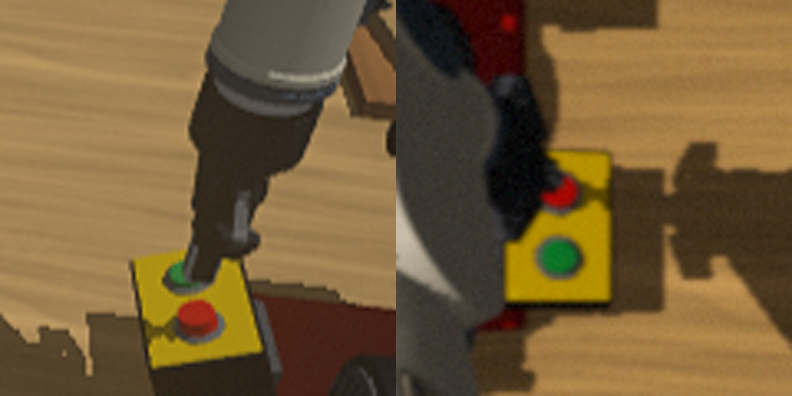

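The sander's green is in, at crop (180,273), and its red now stands out at (198,318), about y 319, as predicted. Pressing red.

Request:
carry_out(targets=[{"dp": [0, 0, 15], "yaw": 0}, {"dp": [0, 0, 28], "yaw": 0}, {"dp": [0, 0, 32], "yaw": 0}, {"dp": [0.8, 0, 34], "yaw": 0}, {"dp": [1.6, 0, 36], "yaw": 0}, {"dp": [2.4, 0, 38], "yaw": 0}, {"dp": [3.2, 0, 40], "yaw": 0}, {"dp": [4, 0, 42], "yaw": 0}, {"dp": [4, 0, 42], "yaw": 0}, {"dp": [4, 0, 42], "yaw": 0}])

```text
clock: 9.65
eef_pos: [580.1, 314.9, 102.3]
tcp_rot: [3.142, -0.0, 1.57]
contact_force: [-1.7, -0.7, 1.7]
opening: 0.003
grasp_force: 1.2
```

Request:
carry_out(targets=[{"dp": [0.8, 0, 2], "yaw": 0}, {"dp": [1.2, 0, 3], "yaw": 0}, {"dp": [1.2, 0, 3], "yaw": 0}, {"dp": [1.2, 0, 3], "yaw": 0}])

```text
clock: 10.15
eef_pos: [580.2, 315.8, 100.2]
tcp_rot: [3.141, 0.0, 1.57]
contact_force: [-4.1, -4.1, 11.5]
opening: -0.001
grasp_force: 5.9
```

Request:
carry_out(targets=[{"dp": [-4, 0, -10], "yaw": 0}, {"dp": [-4, 0, -50], "yaw": 0}, {"dp": [-40, -20, -100], "yaw": 0}, {"dp": [-100, -30, -110], "yaw": 0}, {"dp": [-160, -40, -110], "yaw": 0}, {"dp": [-200, -40, -110], "yaw": 0}, {"dp": [-200, -40, -110], "yaw": 0}])

```text
clock: 11.02
eef_pos: [540.0, 113.7, 209.6]
tcp_rot: [3.141, 0.0, 1.567]
contact_force: [0.7, 0.7, 0.3]
opening: 0.002
grasp_force: 0.0
```

```bash
python3 - <<'E'
from h import *
T=r.grab_frame('top');S=r.grab_frame('scene')
print(r.sense()['eef_pos'])
for c,p,q in (('g',(110,198),(447,232)),('r',(110,179),(450,247)),('g',(304,217),(260,203)),('r',(297,199),(261,216))):
    a,b=near(T,c,p),near(S,c,q);print(c,a,b,tri(a[0],b[0]))
c=lambda im,x,y,k:cv2.resize(im[y:y+120,x:x+120],None,fx=k,fy=k,interpolation=2)
cv2.imwrite('pics/n4.png',np.hstack([c(S,390,150,3.3),c(S,200,150,3.3)])[:,:,::-1])
E
```

```text
[540.36415832 116.09235461 209.48044654]
g (array([303.5, 216.7]), np.int32(78)) (array([446.6, 230.8]), np.int32(70)) (array([555.63678138,  44.13785963, 205.53655644]), np.float64(508.4206009357851))
r (array([ 39.7, 172.7]), np.int32(80)) (array([449.7, 246.7]), np.int32(62)) (array([586.66735952, 388.20349523, 147.77009721]), np.float64(165.3170757763679))
g (array([303.5, 216.7]), np.int32(78)) (array([259.1, 203. ]), np.int32(45)) (array([ 485.27456697, -209.12675625,   69.16530509]), np.float64(3.12118731342189))
r (array([297. , 198.1]), np.int32(67)) (array([261. , 212.8]), np.int32(41)) (array([ 535.6511408 , -189.53984853,   75.88846547]), np.float64(1.8330646514300546))
```

View pics/n4.png

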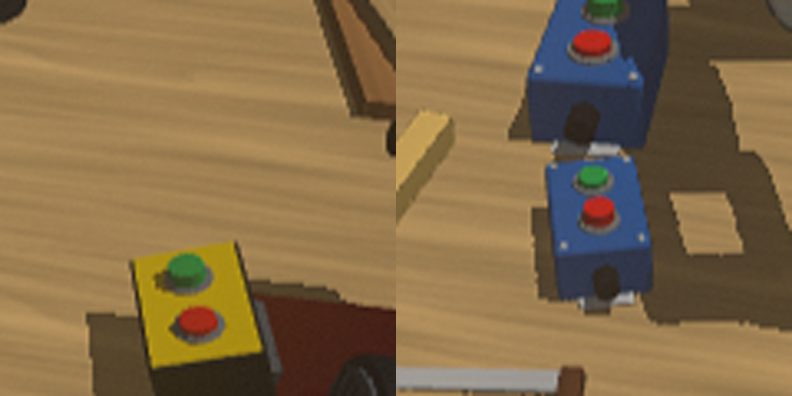

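The sander's green stands out again at (187,268), its red is in at (199,321), and both match their starting pixels. The extractor is still on, with green in at (593,178). The arm is clear of everything.

```bash
python3 -c "
from rig import r
print(r.sign_off())"
```

```text
the job is handed in; nothing more can be done
None
```

I switched the extractor on, then started the sander and stopped it again, in that order; the last pictures show the extractor still on and the sander off, and the job is handed in (about 11 s on the robot's clock).

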